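# Centre the display cupcake on its stand

### The arm

A 6-joint arm with a two-finger parallel gripper is mounted at the origin on the work surface. World frame = base frame: x ahead of the robot, y to its left, z up, the work surface at z = 0. Lengths are in mm, angles in rad, forces in N, time in s.
With the tool pointing down it reaches from about 275 to 1000 mm from the base axis. Payload 8.4 kg.
Tool frame: the origin (TCP) lies on the centre line of the jaws, within the pads' length; the fingertips stand r.tip_reach ahead of it and the grasp point (between the pads) lies 11 mm behind it (r.tip_reach is the distance from the TCP to the fingertips, in mm); z points along the fingers, y is the line along which they close (so a half turn about z gives the same grasp; the last joint's range is limited). The gripper opens to 85 mm and grips with 20 to 120 N. Pads are 22 mm wide; open, the fingers measure 114 mm over their backs; the gripper's body (76 mm by 85 mm) begins 54 mm behind the grasp point. The pads swing forward as they close: fully open they stand 13 mm farther back than shut.
Start: joints at [-1.126, 0.353, 1.633, -0, 1.155, -0.002], TCP at [270.05, -563.65, 239.281] pointing down, gripper open.
Joint ranges: [-2.63, 2.63], [-0.92, 2.1], [0.06, 2.66], [-1.3, 4.44], [0, 2.69], [-3.02, 3.02]. Speed limits (rad/s): [2.22, 2.22, 2.79, 3.14, 3.14, 3.14].

### API

Orientations are given as [roll, pitch, yaw] about the fixed x, y, z axes, in that order (R = Rz(yaw) Ry(pitch) Rx(roll)).
In Python, from rig import r gives the robot as it stands.
- The arm moves only by the tool carry_out, never from a script. Its argument "targets" is a list of rows, each an object with "dp": the shift along the tool's x, y, z in mm, a list of three; "yaw": the turn about the tool's z in degrees. A call has 1 to 12 rows; each row is the pose to reach, as a shift and turn from the pose commanded when the call began, along the tool's axes at that moment; what a row does not reach only later rows make up. A row lasts 1/8 s, in which the tool goes at most 62.5 mm and 10.7 degrees, less where a joint would pass 70% of its speed; a pose out of reach is approached as far as the arm can. A call with a gripper value outside its range is refused whole. "fingers" is the opening, from -1 (shut) to 1 (fully open), so that 0 is half open, set as the call begins (left out, the last holds). The fingers move at their own pace and stop on an object; "grip_force" is the grip in N (left out, the last holds). Time passes only in rows, so rows that repeat a pose let the fingers close. It gives the time, the measured TCP pose, the force, the opening and the grip force at its end, in the units of the state.
- r.sense(): the state, without advancing time (a new reading comes with each control period).
- r.grab_frame(name): name is "scene" or "top" or "wrist"; returns the picture (480x640x3 uint8, red, green, blue); there is no depth.
- r.get_calibration(name): a dict with "fx", "fy", "cx", "cy" (pixels), "rvec" (rotation vector, rad) and "tvec" (3), from world to camera coordinates, as OpenCV has them. Camera axes: x right, y down, z forward; pixel columns grow to the right and rows downward; lengths in mm; the calibration is good to about 2 mm. A picture is of the moment at which its call begins: read the wrist's pose just before it. get_calibration takes no time and is no camera call; for the wrist camera it gives the pose at the moment of the call.
- r.sign_off(): hands the job in; it is judged then, once.
The state is a dict: "clock": time; "qpos": joint angles; "qvel": joint speeds; "joint_efforts": joint torques, N m; "eef_pos": TCP position; "tcp_rot": TCP orientation; "contact_force": force on the tool from outside, world axes, zero at the start; "wrist_torque": the same for the moment, N m; "opening": opening from 0.0 (shut) to 1.0 (fully open); "grasp_force": force on a finger pad.
Only numpy, scipy, OpenCV 4.12 (cv2) and the standard library are available. Lean on these libraries where they do the work, as an engineer would, in place of code of your own. Each camera call takes 0.05 s, during which the arm holds its last target. There are 200 camera calls.

### The job

On the pastry counter stand two small cake stands, each with one cupcake; one cupcake sits near the edge of its plate. With light fingertip pushes from outside, slide that cupcake along the plate until it stands upright in the middle of its stand, without gripping, lifting or toppling it or pushing hard. Leave the stands, the other cupcake and everything else on the counter where they are, and take the hand away.

Things in the scene. Friction and masses are not known exactly. Their poses are not given: they have to be found in the camera images.
- cake: the cupcake to centre: brown pleated paper case, golden dome ribbed like a shell; 56 mm high, round foot 46 mm across (stands on about 43 mm), widest (62 mm) at 30 to 33 mm above the foot. 80 to 150 g, top-heavy: slides if pushed slowly and no higher than its widest part, else rocks or topples. Origin: centre of underside, z up. Starts 24 to 35 mm off the middle, any direction
- stand: the stand under the cupcake to centre: white ceramic, loose, 0.9 kg: foot 90 mm across, thin stem, flat round plate 120 mm across, 10 mm thick, top 80 mm above the counter, no raised rim (a thin grey ring 111 mm across is only drawn). Origin: centre of the foot's underside, the middle of the plate lies 80 mm above it; z up
- other_cake: the other cupcake, alike, already standing in the middle of its own plate (within 3 mm): leave it alone
- other_stand: the other stand, alike, at least 240 mm away from the first, left or right of it: leave it alone
- loose_shell: a loose scallop-shaped cake, about 66 x 60 x 22 mm, lying between and beyond the stands; origin: centre of its underside
- tongs: steel tongs, 200 mm long and 12 mm high, lying on the counter between the stands, pointing away from the robot; origin: middle of the underside
- jar: a closed glass jar, 60 mm across and 85 mm high, standing beyond the stands; origin: centre of the underside
Mind the look-alikes: they are no part of the job. Leave any black or turquoise look-alike of the cake alone.

How it is judged (in metres and radians):
At the end, for the whole second after the job is handed in: the off-centre cupcake stands upright (within 0.08 rad) and still on its plate, its centre within 10 mm of the middle of its stand; its stand has moved less than 20 mm, the other stand and cupcake less than 10 mm, and the loose shell cake, tongs and jar less than 25 mm (horizontal distance between cake and stand below 0.01 m and z of cake in the frame of stand between 0.075 and 0.084 m and angle between each of cake, stand, other_cake's own z axis and vertical below 0.08 rad and linear speed of cake below 0.02 m/s and angular speed of cake below 0.2 rad/s and distance of stand from where it was at the start of the episode below 0.02 m and distance of each of other_stand, other_cake from where it was at the start of the episode below 0.01 m and distance of each of loose_shell, tongs, jar from where it was at the start of the episode below 0.025 m); the robot touches nothing.
It fails at once if the cupcake was lifted off its plate (z of cake in the frame of stand above 0.098 m).
It fails at once if the cupcake fell off its plate or was tipped over (z of cake in the frame of stand below 0.065 m or angle between cake's own z axis and vertical above 0.5 rad).
It fails at once if the cupcake was gripped or pushed hard (over 6 N) (contact force between the fingers and cake above 6 N).
It fails at once if its stand was shoved away (20 mm) or tipped (distance of stand from where it was at the start of the episode above 0.02 m or angle between stand's own z axis and vertical above 0.2 rad).
It fails at once if the other cupcake or its stand (10 mm), the loose shell cake, the tongs or the jar (25 mm) was disturbed (distance of any of other_cake, other_stand from where it was at the start of the episode above 0.01 m or angle between other_cake's own z axis and vertical above 0.3 rad or distance of any of loose_shell, tongs, jar from where it was at the start of the episode above 0.025 m).
It also fails if it takes over 40 s, if anything falls off the work surface, if the arm or the gripper's body presses on something with over 40 N, if the wrist force passes 120 N, or if a joint passes its speed limit or range.

## Working session

There is one attempt and no reset: what is moved stays moved. The work goes in short steps, Python scripts to look and compute and a tool call to move; the robot and the scene stay as the last step left them, time stands still between calls to the robot, and variables do not carry over. Pictures are saved under pics/ and viewed, at most 10 in all, crops included, and the job is handed in when it is done.

Besides the shell and the picture viewer there is one more tool, called after ">>>" by a JSON object that holds its "name" and its "arguments". carry_out: Moves the arm, as the interface text tells. Its arguments: {"type":"object","properties":{"targets":{"type":"array","items":{"type":"object","properties":{"dp":{"type":"array","items":{"type":"number"}},"yaw":{"type":"number"}}}},"fingers":{"type":"number"},"grip_force":{"type":"number"}},"required":["targets"]}

```bash
mkdir -p pics; ls
python3 - <<'E'
from rig import r
import cv2
for n in("scene","top"):
    im=r.grab_frame(n); cv2.imwrite(f"pics/{n}0.png",im[:,:,::-1]); print(n,r.get_calibration(n))
print(r.sense(),r.tip_reach)
E
```

```text
pics
scene {'fx': 433.7135923151305, 'fy': 433.7135923151305, 'cx': 324.8916234355224, 'cy': 240.08882358011218, 'rvec': array([ 0.99467947,  2.66923746, -0.79801937]), 'tvec': array([ 384.55354334, -270.39916767, 1131.81550033])}
top {'fx': 517.2348378805974, 'fy': 517.2348378805974, 'cx': 325.4252006115917, 'cy': 243.85758494481115, 'rvec': array([ 2.03142228, -2.19440068,  0.21848978]), 'tvec': array([ 76.40024118, 542.93008504, 889.78107893])}
{'clock': 0.1, 'qpos': array([-1.12639567e+00,  3.53573442e-01,  1.63404403e+00, -6.47604183e-06,
        1.15521193e+00, -2.41010908e-03]), 'qvel': array([ 0.0007441 , -0.00038168, -0.00312617, -0.00133474, -0.00085135,
        0.0003133 ]), 'joint_efforts': array([ 1.62780721e-04, -6.06358480e+01, -3.42817068e+01, -3.89121533e-05,
        3.96084521e-03, -2.01094377e-05]), 'eef_pos': array([ 269.87266896, -563.27525329,  238.64688576]), 'tcp_rot': array([-3.14035589e+00,  2.94084216e-06,  4.46813390e-01]), 'contact_force': array([ 0.69450347,  0.19273729, -0.45138885]), 'wrist_torque': array([-0.01593982, -0.00863319, -0.0104391 ]), 'grasp_force': 0.0, 'opening': 0.999583848846837} 8.0
```

View pics/scene0.png

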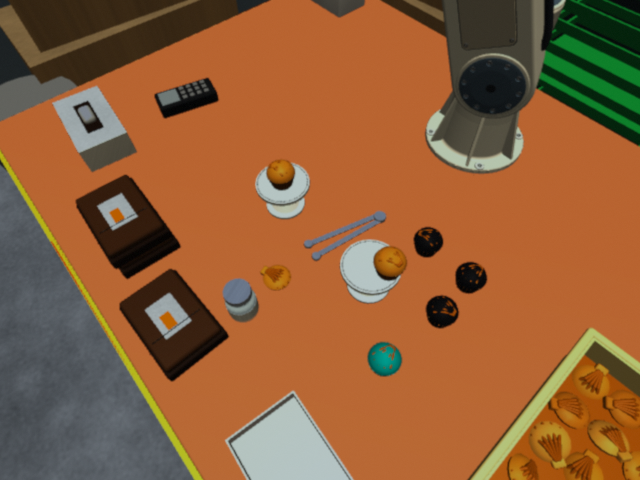

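View pics/top0.png

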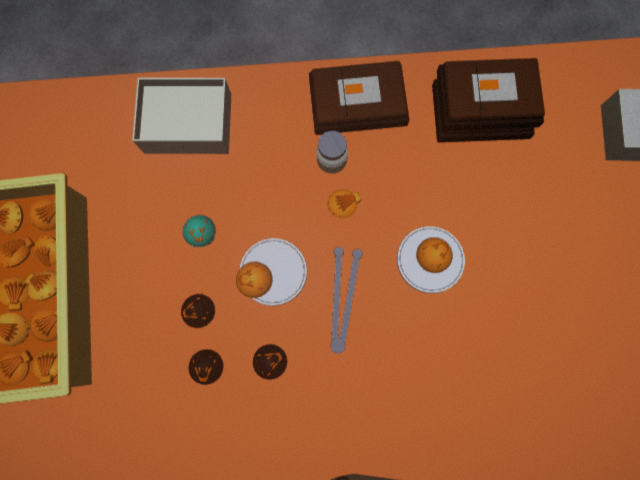

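The top view shows these candidates:
- gold cupcake on the left plate, (254,279), clearly off the plate centre at (273,271)
- gold cupcake centred on the right plate, (434,254)
- loose shell (343,203)
- turquoise look-alike (199,231)
- black look-alikes (198,310), (206,367) and (270,362)

I choose (254,279), and will check it in a crop.

```bash
cat > h.py <<'E'
import cv2,numpy as np
from rig import r
def ray(c,uv,z):
    R=cv2.Rodrigues(c["rvec"])[0]; o=-R.T@c["tvec"]
    d=R.T@np.array([(uv[0]-c["cx"])/c["fx"],(uv[1]-c["cy"])/c["fy"],1]); return o+d*(z-o[2])/d[2]
def proj(c,p):
    K=np.array([[c["fx"],0,c["cx"]],[0,c["fy"],c["cy"]],[0,0,1]])
    return cv2.projectPoints(np.array([p],float),c["rvec"],c["tvec"],K,None)[0].ravel()
def blobs(m,amin=150):
    n,l,s,ce=cv2.connectedComponentsWithStats(m.astype(np.uint8)); return [(l==i).astype(np.uint8) for i in range(1,n) if s[i,4]>amin]
def rect(c,m,z):
    "outline of mask cast on the plane z, in mm"
    k=max(cv2.findContours(m,cv2.RETR_EXTERNAL,cv2.CHAIN_APPROX_NONE)[0],key=cv2.contourArea)[:,0]
    return np.array([ray(c,p,z)[:2] for p in cv2.convexHull(k)[:,0]],np.float32)
def fitc(P,R):
    "circle centre of known-ish radius, robust"
    from scipy.optimize import least_squares
    s=least_squares(lambda q:np.hypot(P[:,0]-q[0],P[:,1]-q[1])-q[2],[*P.mean(0),R],loss='soft_l1'); return s.x
def gold(im):
    h=cv2.cvtColor(im,cv2.COLOR_RGB2HSV); return h
E
python3 - <<'E'
from h import *
im=cv2.imread("pics/top0.png")[:,:,::-1]; c=r.get_calibration("top")
h=cv2.cvtColor(im,cv2.COLOR_RGB2HSV)
for p in((254,279),(260,285),(434,254),(285,265),(500,350),(343,203),(243,280)): print(p,im[p[1],p[0]],h[p[1],p[0]])
white=((h[...,1]<60)&(h[...,2]>120))
for b in blobs(white,800):
    P=rect(c,b,80); q=fitc(P,60); print("plate",np.round(q,1),proj(c,[q[0],q[1],80]))
cv2.imwrite("pics/crop.png",cv2.resize(im[215:335,190:350,::-1],None,fx=5,fy=5,interpolation=cv2.INTER_CUBIC))
E
```

```text
(254, 279) [182 132  49] [ 19 186 182]
(260, 285) [177 100  35] [ 14 205 177]
(434, 254) [184 127  42] [ 18 197 184]
(285, 265) [182 183 195] [118  17 195]
(500, 350) [180  97  54] [ 10 179 180]
(343, 203) [136  65  22] [ 11 214 136]
(243, 280) [182 109  32] [ 15 210 182]
plate [824.9 287.6  99.9] [180.27044548 107.8031246 ]
plate [ 739.3 -559.1   58.6] [634.10356971 116.73103602]
plate [ 500.7 -148.5   59.4] [430.49031819 258.91939869]
plate [500.7 131.   59.4] [272.69002063 271.0020407 ]
```

View pics/crop.png

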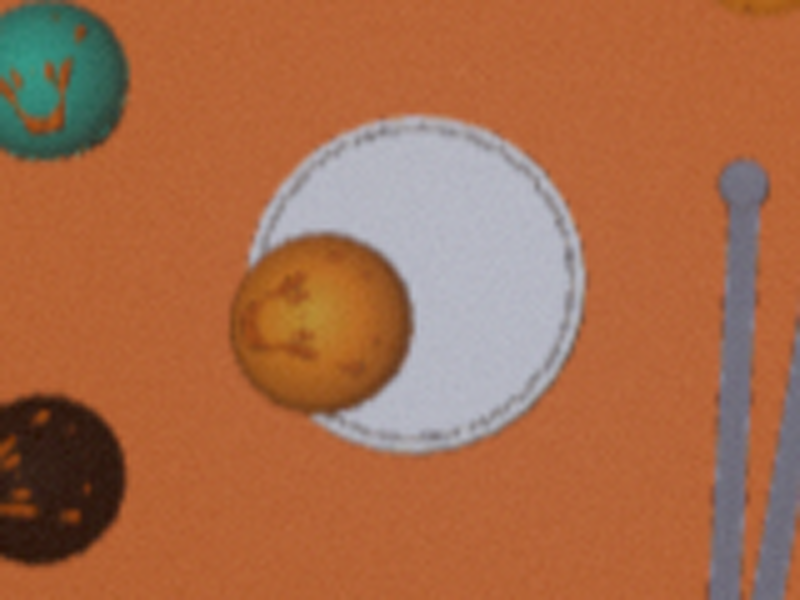

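The crop shows the gold ribbed cupcake on its white plate. The dome is centred near full-frame (254.4,279.4) and the plate near (272.7,271), so the choice holds.

```bash
cat >> h.py <<'E'
def cake(im,c,near,z=112,band=34):
    "dome outline by colour: yellower than counter"
    h=cv2.cvtColor(cv2.medianBlur(np.ascontiguousarray(im),3),cv2.COLOR_RGB2HSV).astype(int)
    m=(h[...,0]>=8)&(h[...,0]<=28)&(h[...,1]>193)
    yy,xx=np.mgrid[:im.shape[0],:im.shape[1]]; m&=np.hypot(xx-near[0],yy-near[1])<band
    b=max(blobs(m,50),key=lambda b:b.sum()); b=cv2.morphologyEx(b,cv2.MORPH_OPEN,np.ones((5,5),np.uint8))
    return fitc(rect(c,b,z),31)
E
python3 - <<'E'
from h import *
im=cv2.imread("pics/top0.png")[:,:,::-1]; c=r.get_calibration("top")
print(ray(c,(254.4,279.4),112),cake(im,c,(254,279)),cake(im,c,(434,254)))
q=cake(im,c,(254,279)); v=np.array([500.7,131.0])-q[:2]; d=np.hypot(*v);u=v/d; psi=np.arctan2(-u[1],-u[0])
print("d",d,"u",u,"psi",psi)
s=r.sense(); R=cv2.Rodrigues(np.zeros(3))[0]
from scipy.spatial.transform import Rotation as Ro
R=Ro.from_euler("xyz",s["tcp_rot"]).as_matrix()
for off in (70,): 
    p=np.r_[q[:2]-u*off,200]; print(p,"dp",R.T@(p-[270.05,-563.65,239.281]),"yaw deg",-np.degrees(psi-s["tcp_rot"][2]))
E
```

```text
[483.59419869 159.61259158 112.        ] [483.880014   163.81722096  27.55786224] [ 502.43912687 -148.57096224   28.58969649]
d 36.87657685378268 u [ 0.45611571 -0.88992048] psi 2.044421856411546
[451.95191437 226.11165453 200.        ] dp [ 505.29570139 -633.58186028   40.0631358 ] yaw deg -91.53622243942442
```

>>> {"name": "carry_out", "arguments": {"targets": [{"dp":[125,-157,0],"yaw":-10},{"dp":[125,-157,0],"yaw":-20},{"dp":[125,-157,0],"yaw":-30},{"dp":[250,-315,10],"yaw":-40},{"dp":[250,-315,10],"yaw":-50},{"dp":[250,-315,20],"yaw":-60},{"dp":[375,-472,20],"yaw":-70},{"dp":[375,-472,30],"yaw":-80},{"dp":[375,-472,30],"yaw":-90},{"dp":[498,-630,39],"yaw":-95},{"dp":[498,-630,39],"yaw":-95},{"dp":[498,-630,39],"yaw":-95}], "fingers": -0.2, "grip_force": 20}}

```text
clock: 1.6
eef_pos: [435.2, 168.6, 202.9]
tcp_rot: [3.141, 0.0, 2.105]
contact_force: [0.7, -1.0, 0.1]
opening: 0.399
grasp_force: 0.0
```

Run:
```python
from h import *
s=r.sense(); print(s["clock"],s["eef_pos"],s["tcp_rot"],s["opening"])
for n in("wrist","scene"):
    c=r.get_calibration(n); im=r.grab_frame(n); cv2.imwrite(f"pics/{n}1.png",im[:,:,::-1])
    print(n,c,proj(c,[500.7,131,80]),proj(c,[483.6,159.6,112]))
```

```text
1.6 [435.19040358 168.5564716  202.94352011] [3.14140700e+00 1.99781777e-04 2.10538908e+00] 0.3991170963113038
wrist {'fx': 352.68487066424194, 'fy': 352.68487066424194, 'cx': 320.5996491027294, 'cy': 236.18461971526955, 'rvec': array([-2.75808667, -0.75722508, -0.10891386]), 'tvec': array([-460.59731268, -102.62305336,  322.86624757])} [365.82523987 306.79777932] [373.00515848 285.67073451]
scene {'fx': 433.7135923151305, 'fy': 433.7135923151305, 'cx': 324.8916234355224, 'cy': 240.08882358011218, 'rvec': array([ 0.99467947,  2.66923746, -0.79801937]), 'tvec': array([ 384.55354334, -270.39916767, 1131.81550033])} [370.77691503 263.63397096] [389.43852153 259.85462104]
```

View pics/wrist1.png

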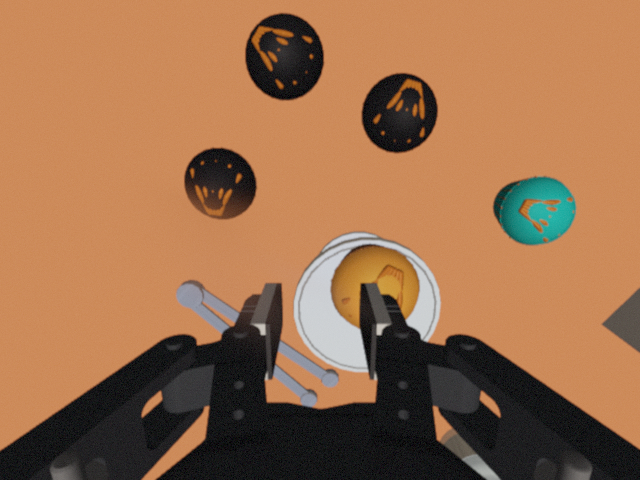

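The wrist view shows the cake at (375,288) on its plate at (367,303), matching the projections (373,286) and (366,307). The arm fell short of the stance, so I let it settle.

>>> {"name": "carry_out", "arguments": {"targets": [{"dp":[0,0,0],"yaw":0},{"dp":[0,0,0],"yaw":0}]}}

```text
clock: 1.95
eef_pos: [434.8, 165.3, 202.9]
tcp_rot: [-3.141, 0.0, 2.104]
contact_force: [0.4, 0.4, -0.1]
opening: 0.398
grasp_force: 0.0
```

```bash
cat > go.py <<'E'
from h import *; import sys
from scipy.spatial.transform import Rotation as Ro
s=r.sense(); R=Ro.from_euler("xyz",s["tcp_rot"]).as_matrix()
p=np.array(sys.argv[1:4],float); print(s["clock"],s["eef_pos"].round(1),s["tcp_rot"].round(4),"F",s["contact_force"].round(2)); print("dp",(R.T@(p-s["eef_pos"])).round(1))
E
python3 go.py 447.7 219.7 200
python3 - <<'E'
from h import *
c=r.get_calibration("wrist"); im=r.grab_frame("wrist")
h=cv2.cvtColor(im,cv2.COLOR_RGB2HSV); print(proj(c,[483.6,159.6,112]),proj(c,[500.7,131,80]),h[288,375],h[180,500-100])
b=max(blobs((h[...,1]<45)&(h[...,2]>130),800),key=lambda b:b[240:380,290:440].sum()); print(b.sum(), cv2.boundingRect(b))
P=rect(c,b,80); print("plate",fitc(P,60))
for t in(150,165,180,200): print(t,fitc(rect(c,max(blobs((h[240:,:,1]>t)[:]&False|(h[240:,:,1]>t),50),key=np.sum),112),31)) if 0 else None
cv2.imwrite("pics/w2.png",cv2.resize(im[215:395,270:470,::-1],None,fx=3,fy=3))
E
```

```text
1.95 [434.8 165.3 202.9] [-3.1408  0.      2.1038] F [ 0.44  0.35 -0.07]
dp [40.3 38.8  2.9]
[376.29394008 282.22278918] [368.73371386 303.90695652] [23 25 83] [ 12 141 204]
7223 (297, 236, 147, 133)
plate [502.05696221 129.51064948  59.68608994]
```

View pics/w2.png

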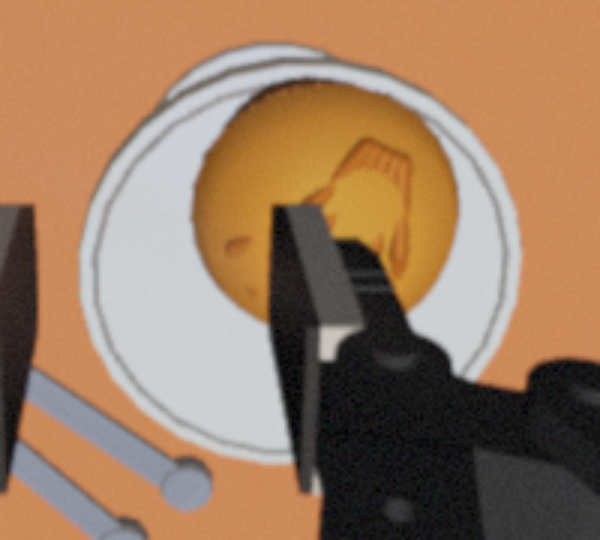

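The crop confirms the cake, centred near wrist pixel (379,284), within 2 px of prediction. Next I move to the outer side and go down.

>>> {"name": "carry_out", "arguments": {"targets": [{"dp":[40,39,3],"yaw":0},{"dp":[40,39,3],"yaw":0},{"dp":[40,39,53],"yaw":0},{"dp":[40,39,83],"yaw":0},{"dp":[40,39,103],"yaw":0},{"dp":[40,39,103],"yaw":0},{"dp":[40,39,103],"yaw":0}]}}

```text
clock: 2.88
eef_pos: [448.9, 220.0, 100.9]
tcp_rot: [3.141, 0.0, 2.104]
contact_force: [0.3, 0.5, 0.3]
opening: 0.401
grasp_force: 0.0
```

```bash
python3 go.py 482.2 162.2 100
python3 - <<'E'
from h import *
c=r.get_calibration("wrist"); im=r.grab_frame("wrist"); t=r.grab_frame("scene"); ct=r.get_calibration("scene")
print(proj(c,[484,159,112]),proj(ct,[447.7,219.7,92]),proj(ct,[484,159,112]))
a=cv2.resize(t[190:340,310:460],(480,480)); cv2.imwrite("pics/m3.png",np.hstack([cv2.resize(im,(320,240)),np.zeros((240,0,3),np.uint8)])[:,:,::-1] if 0 else np.hstack([a,np.vstack([cv2.resize(im,(320,240)),np.zeros((240,320,3),np.uint8)])])[:,:,::-1])
E
```

```text
2.875 [448.9 220.  100.9] [3.1408e+00 2.0000e-04 2.1038e+00] F [0.27 0.51 0.26]
dp [-66.7  -0.7   0.9]
[317.48862646 457.66093803] [424.92956065 275.32856538] [389.05490123 259.76664812]
```

View pics/m3.png

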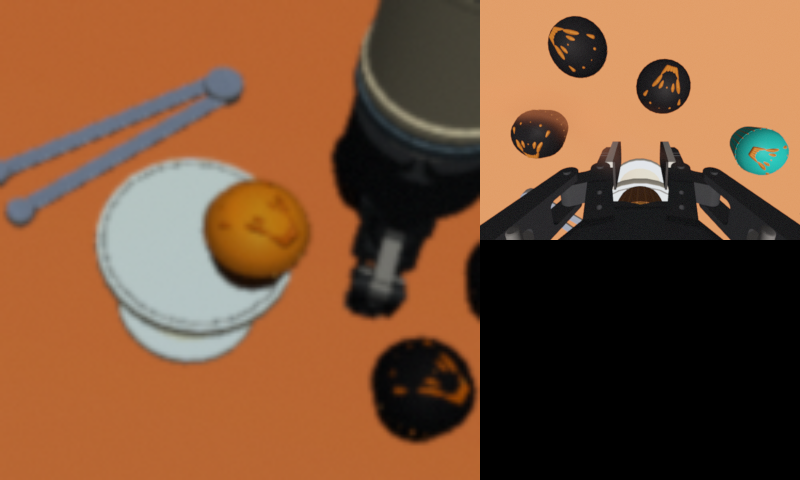

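The scene view shows the fingers outside the cake with the tips at about (427,284). The wrist view shows the cake centred between the fingers. Time to approach and start a slow push.

>>> {"name": "carry_out", "arguments": {"targets": [{"dp":[-10,-0.5,1],"yaw":0},{"dp":[-19,-0.5,1],"yaw":0},{"dp":[-25,-0.5,1],"yaw":0},{"dp":[-28,-0.5,1],"yaw":0},{"dp":[-30,-0.5,1],"yaw":0},{"dp":[-32,-0.5,1],"yaw":0},{"dp":[-34,-0.5,1],"yaw":0},{"dp":[-36,-0.5,1],"yaw":0},{"dp":[-38,-0.5,1],"yaw":0},{"dp":[-40,-0.5,1],"yaw":0},{"dp":[-42,-0.5,1],"yaw":0},{"dp":[-44,-0.5,1],"yaw":0}]}}

```text
clock: 4.47
eef_pos: [470.4, 182.4, 99.1]
tcp_rot: [-3.142, -0.0, 2.105]
contact_force: [-0.5, 1.1, -1.0]
opening: 0.399
grasp_force: 0.3
```

```bash
python3 go.py 482.3 162.2 100
python3 - <<'E'
from h import *
t=r.grab_frame("scene"); w=r.grab_frame("wrist")
a=cv2.resize(t[190:340,310:460],(480,480)); b=cv2.resize(w[240:480,160:480],(320,240))
cv2.imwrite("pics/m4.png",np.hstack([a,np.vstack([b,np.zeros((240,320,3),np.uint8)])])[:,:,::-1])
E
```

```text
4.475 [470.4 182.4  99.1] [-3.1416 -0.      2.1048] F [-0.52  1.09 -0.96]
dp [-23.4  -0.1  -0.9]
```

View pics/m4.png

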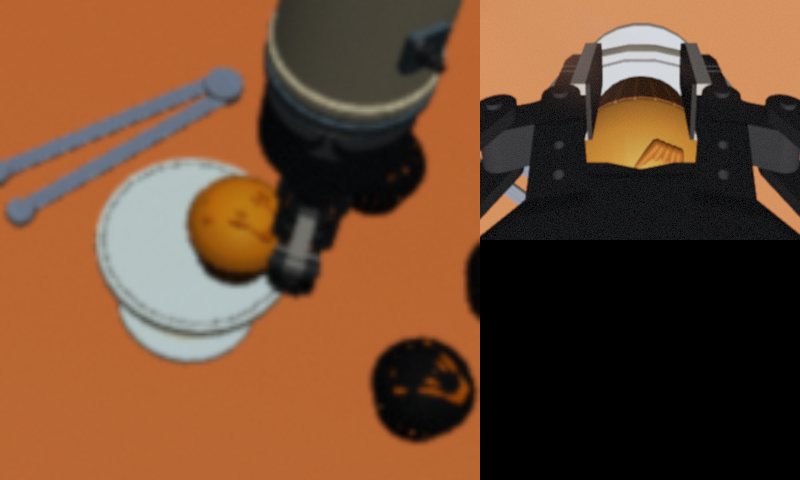

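The scene view shows the cake slid about 10 mm, upright; its left edge in the crop went from 205 to 188. The wrist view shows it nested symmetrically between the fingers. I push on gently.

>>> {"name": "carry_out", "arguments": {"targets": [{"dp":[-2,0,0],"yaw":0},{"dp":[-4,0,0],"yaw":0},{"dp":[-6,0,0],"yaw":0},{"dp":[-8,0,0],"yaw":0},{"dp":[-10,0,0],"yaw":0},{"dp":[-12,0,0],"yaw":0},{"dp":[-14,0,0],"yaw":0},{"dp":[-16,0,0],"yaw":0},{"dp":[-18,0,0],"yaw":0},{"dp":[-20,0,0],"yaw":0},{"dp":[-21,0,0],"yaw":0},{"dp":[-22,0,0],"yaw":0}]}}

```text
clock: 6.08
eef_pos: [481.6, 163.5, 99.1]
tcp_rot: [-3.142, -0.0, 2.105]
contact_force: [-0.4, 0.7, 0.2]
opening: 0.403
grasp_force: 0.3
```

>>> {"name": "carry_out", "arguments": {"targets": [{"dp":[0,0,0],"yaw":0},{"dp":[3,0,0],"yaw":0},{"dp":[10,0,0],"yaw":0},{"dp":[25,0,0],"yaw":0},{"dp":[50,0,0],"yaw":0},{"dp":[80,0,-30],"yaw":0},{"dp":[110,0,-60],"yaw":0},{"dp":[140,0,-100],"yaw":0},{"dp":[150,0,-120],"yaw":0},{"dp":[150,0,-120],"yaw":0}]}}

```text
clock: 7.32
eef_pos: [405.1, 294.3, 220.4]
tcp_rot: [3.138, -0.0, 2.107]
contact_force: [-0.6, -0.3, -0.4]
opening: 0.401
grasp_force: 0.0
```

```bash
python3 go.py 482.3 162.2 100
python3 - <<'E'
from h import *
t=r.grab_frame("top"); c=r.get_calibration("top"); s=r.grab_frame("scene")
h=cv2.cvtColor(t,cv2.COLOR_RGB2HSV)
for b in blobs((h[...,1]<60)&(h[...,2]>120),800):
    print("plate",np.round(fitc(rect(c,b,80),60),1))
cv2.imwrite("pics/m5.png",np.hstack([cv2.resize(t[230:320,225:325],None,fx=4,fy=4,interpolation=cv2.INTER_CUBIC),cv2.resize(s[215:305,325:425],None,fx=4,fy=4)])[:,:,::-1])
E
```

```text
7.325 [405.1 294.3 220.4] [ 3.1384e+00 -4.0000e-04  2.1068e+00] F [-0.6  -0.3  -0.37]
dp [-153.    -1.5  120.4]
plate [821.2 290.5 101.1]
plate [ 737.  -567.7   59.2]
plate [ 500.7 -148.5   59.4]
plate [424.3 380.9 248.1]
plate [500.7 131.1  59.5]
plate [444.7  12.9  89.1]
```

View pics/m5.png

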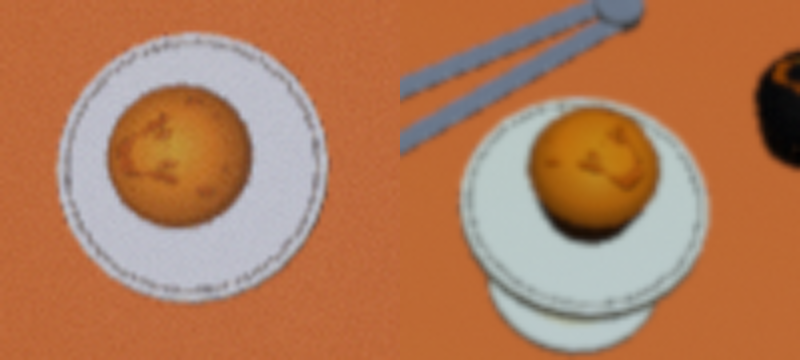

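The top crop shows the cake upright at full-frame (269.9,268.9) with the plate unmoved. I verify by ray and hand in if it is close.

Run:
```python
from h import *
p=ray(r.get_calibration("top"),(269.9,268.9),112); e=np.hypot(p[0]-500.7,p[1]-131.1); print(p,e)
if e<5: print(r.sign_off())
```

```text
[499.53216877 132.41845549 112.        ] 1.7612934649909346
the job is handed in; nothing more can be done
None
```

The cupcake was slid upright to about 2 mm from the middle of its stand (measured in the top camera), the stand stayed put, the hand was withdrawn, and the job is handed in.

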